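# Change a covered-button press over to thick cloth and hold its index plunger out

### The arm

A 6-joint arm with a two-finger parallel gripper is mounted at the origin on the work surface. World frame = base frame: x ahead of the robot, y to its left, z up, the work surface at z = 0. Lengths are in mm, angles in rad, forces in N, time in s.
With the tool pointing down it reaches from about 350 to 775 mm from the base axis. Payload 7.3 kg.
Tool frame: the origin (TCP) lies midway between the tips of the shut fingers; the grasp point (between the pads) lies 19 mm behind it (bot.tcp_to_grasp is the distance from the TCP to the grasp point, in mm); z points along the fingers, y is the line along which they close (so a half turn about z gives the same grasp; the last joint's range is limited). The gripper opens to 92 mm and grips with 3 to 60 N. Pads are 19 mm wide; open, the fingers measure 130 mm over their backs; the gripper's body (75 mm by 190 mm) begins 47 mm behind the grasp point.
Start: joints at [-1.424, 0.342, 1.524, -0, 1.275, -0.146], TCP at [151.555, -502.669, 226.741] pointing down, gripper open.
Joint ranges: [-2.53, 2.53], [-0.77, 2.02], [0.04, 2.7], [-1, 4.14], [0.28, 2.66], [-3.11, 3.11]. Speed limits (rad/s): [2.57, 2.57, 3.14, 3.14, 3.14, 3.14].

### API

Orientations are given as [roll, pitch, yaw] about the fixed x, y, z axes, in that order (R = Rz(yaw) Ry(pitch) Rx(roll)).
In Python, from plant import bot, viewer gives the robot as it stands. The module is installed in compiled form; this text tells all that it offers.
- The arm moves only by the shell command python3 -m handwheel 'ROWS'. ROWS is text: rows parted by semicolons, each of 7 numbers parted by spaces: the shift along the tool's x, y, z scaled (see below), then the turn, a rotation vector about the tool's x, y, z scaled (see below), then the opening, from -1 (shut) to 1 (fully open), so that 0 is half open. In form: tx ty tz rx ry rz gripper; .... A call has 1 to 8 rows; each row is the pose to reach, as a shift and turn from the pose commanded when the call began, along the tool's axes at that moment, turning the shorter way round; what a row does not reach only later rows make up. The controller multiplies each number of a shift by 10 cm and each number of a turn by pi rad. A row lasts 1/12 s, in which the tool goes at most 41.7 mm and 7.16 degrees, less where a joint would pass 70% of its speed; a pose out of reach is approached as far as the arm can. A call with a number of a shift or a turn outside -1 to 1 is refused whole. A call with a gripper value outside its range is refused whole. The fingers move at their own pace and stop on an object; the grip force is fixed at half the most. Time passes only in rows, so rows that repeat a pose let the fingers close. It gives the time, the measured TCP pose, the force, the opening and the grip force at its end, in the units of the state.
- bot.get_obs(): the state, without advancing time (a new reading comes with each control period).
- viewer.capture(name): name is "scene" or "top"; returns a dict with "frame" (384x512x3 uint8, red, green, blue), "fov_y" (degrees; the focal length in pixels is half the picture's height over the tangent of half this angle, whatever the lens; pixels are square), "cx", "cy" (the principal point, pixels), "T" (4x4, takes a point from camera to world coordinates). Camera axes: x right, y down, z forward; pixel columns grow to the right and rows downward; lengths in mm; the calibration is good to about 2 mm. A picture is of the moment at which its call begins. There is no depth.
- bot.close_job(): hands the job in; it is judged then, once.
Trained networks look in a picture, given as the dict that the camera call returned (one of the last four; its "shot" number tells which), for a name from the list of things; names that differ only in an ending like _2 or _b are one class to them, and where a whole thing is asked for, a point or a joint stands for the part that bears it (a point fixed in the world has none). Each returns a list of dicts, best first, with "score" (0 to 1); they miss things now and then, are a little off and sometimes report something else, mostly with a low value. They report only what shows in the picture. A call takes as long as a camera call.
- viewer.recognise(target, picture): "centre" ([column, row] in pixels, amid what is visible of it).
- viewer.cut_out(target, picture): "pixels" (384x512 bool, what is visible of it) and "centre" ([column, row] in pixels, amid what is visible of it).
The state is a dict: "time": time; "joint_positions": joint angles; "dq": joint speeds; "tau": joint torques, N m; "tool_pos": TCP position; "tcp_rot": TCP orientation; "contact_force": force on the tool from outside, world axes, zero at the start; "moment": the same for the moment, N m; "grip_width": finger opening in mm; "finger_force": force on a finger pad.
Only numpy, scipy, OpenCV 4.12 (cv2) and the standard library are available. Lean on these libraries where they do the work, as an engineer would, in place of code of your own. Each camera call takes 0.05 s, during which the arm holds its last target. There are 200 camera calls.

### The job

Help me change the covered-button press over for thick cloth: first turn the numbered depth sleeve on top of the press to 5, so that it sits in the click of the 5 at the index line, and let go of it. Then take the black knob of the index plunger beside the die plate, pull it straight up fully back against its stop, and finish while holding it there, so that I can swing the die plate round myself. Leave the sleeve at 5, do not turn the die plate, and leave the spool, tin and shears where they are.

Things in the scene. Friction and masses are not known exactly. Their poses are not given: they have to be found in the camera images.
- press: Grey bench press for covered buttons, fixed to the table, place and yaw vary. Origin on the table under the middle of its base; +x runs from its front (die-plate end) to the column at its back. Base 310 (x) by 230 (y) by 20 mm high. Head: x 0 to 150, 84 mm wide, 140 to 205 mm high. A hand lever 12 mm thick rises from the head's -y side to a 32 mm ball at x 245, y -62, 252 mm high.
- sleeve_grip (a point): On the upright axis of the depth sleeve (press x = 45 mm, y = 0), 245 mm above the table: where to grip it. Its ribbed aluminium grip is a cylinder 40 mm across, 225 to 263 mm above the table, free all round and above. Under it the sleeve's dark conical skirt, 77 mm across at 215 mm and 47 mm at 225 mm, with white numbers 0 to 7. It turns without rising.
- index_line (a point): The white index line on the fixed dark steel ring under the sleeve, on the front side of the sleeve axis (press -x), 215 mm above the table. The number standing over it is the one set.
- sleeve (a joint): Angle of the depth sleeve in rad. Clockwise seen from above counts up, 0.349 rad (20 degrees) per number: number n is at the line at 0.349 n, so 5 is at 1.745. A sprung ball clicks at every number (about 0.15 N m from one to the next; it settles into the nearest click when let go). Starts in the click of 1, 2 or 3.
- plunger_knob (a point): Middle of the plunger's black knob at press x = -107, y = 60 mm; 94 mm above the table when home; rises with it. Knob: upright cylinder 27 mm across, 24 mm high. Under it a steel barrel 16 mm across up to 78 mm, a nut 23 mm across at 62 to 68 mm, and a grey bracket 30 mm wide with its top 62 mm above the table. The front die (44 mm across, top 58 mm high) stands at press x = -115, y = 0.
- plunger (a joint): How far the plunger is pulled straight up, in m: 0 = home, its 8 mm pin 8 mm deep in the die plate's hole; 0.014 = fully back against its stop, the pin 6 mm clear of the plate. The spring pulls it home with about 4 N at 0 and 9 N at 0.014; it has no latch and drops home when let go.
- die_plate (a joint): Angle of the round steel die plate (210 mm across, top 36 mm above the table, axis at press x = -35 mm) in rad, 0 at the start. Locked by the plunger's pin while home; free to turn, with a little friction, when the pin is out.
- spool_mid (a point): Bystander: reel of black thread standing on the table, 40 mm across and 50 mm high; this is its centre.
- tin_mid (a point): Bystander: flat round aluminium tin, 70 mm across and 30 mm high; this is its centre.
- shears: Bystander: closed dressmaking shears with black handles lying on the table, 235 mm long, up to 100 mm wide, 12 mm high; origin at the pivot, blades to its +x, handles to its -x.

How it is judged (in metres and radians):
On the way, in this order (a step that is already met when the one before it is completed fails the run):
1. the sleeve stands in the click of the 5, with the plunger still home, and is let go (value of joint sleeve between 1.645 and 1.845 rad and value of joint plunger below 0.003 m and contact force between the fingers and sleeve below 0.1 N), for 0.2 s.
2. the plunger is pulled fully back by the fingers (value of joint plunger above 0.0115 m and contact force between the fingers and plunger above 2 N), for 0.3 s.
At the end, for the whole second after the job is handed in: The fingers hold the plunger fully back (pulled at least 11.5 of its 14 mm), the sleeve still stands in the click of the 5 (within 0.1 rad of 1.745), the die plate is within 0.08 rad of where it stood, and spool, tin and shears are within 20 mm of where they stood (all of step 2 and value of joint sleeve between 1.645 and 1.845 rad and value of joint die_plate between -0.08 and 0.08 rad and distance of each of spool_mid, tin_mid, shears from where it was at the start of the episode below 0.02 m); the arm keeps its last pose, push and grip.
It fails at once if the die plate is turned away (value of joint die_plate above 0.15 rad or value of joint die_plate below -0.15 rad).
It fails at once if spool, tin or shears pushed away (distance of any of spool_mid, tin_mid, shears from where it was at the start of the episode above 0.03 m).
It also fails if it takes over 48 s, if anything falls off the work surface, if the arm or the gripper's body presses on something with over 40 N, if the wrist force passes 120 N, or if a joint passes its speed limit or range.

## Working session

There is one attempt and no reset: what is moved stays moved. The work goes in short steps, Python scripts to look and compute and a shell command to move; the robot and the scene stay as the last step left them, time stands still between calls to the robot, and variables do not carry over. Pictures are saved under pics/ and viewed, at most 10 in all, crops included, and the job is handed in when it is done.

```bash
mkdir -p pics; cat > h.py <<'E'
import numpy as np, cv2
from plant import bot, viewer
def K(p):
    f=p["frame"].shape[0]/2/np.tan(np.radians(p["fov_y"])/2); return f,p["cx"],p["cy"]
def ray(p,uv):
    f,cx,cy=K(p); T=np.array(p["T"]); d=T[:3,:3]@np.array([(uv[0]-cx)/f,(uv[1]-cy)/f,1]); return T[:3,3],d
def atz(p,uv,z):
    o,d=ray(p,uv); return o+d*(z-o[2])/d[2]
def proj(p,X):
    f,cx,cy=K(p); T=np.array(p["T"]); c=T[:3,:3].T@(np.array(X,float)-T[:3,3]); return np.array([cx+f*c[0]/c[2],cy+f*c[1]/c[2]])
E
python3 - <<'E'
from h import *
o=bot.get_obs(); print(o["time"],o["tool_pos"],o["tcp_rot"],o["grip_width"])
for n in ["scene","top"]:
    p=viewer.capture(n); cv2.imwrite(f"pics/{n}0.png",cv2.resize(p["frame"][:,:,::-1],(800,600),interpolation=cv2.INTER_CUBIC))
    print(n,np.round(p["T"],2).tolist(),p["fov_y"],p["cx"],p["cy"])
    for t,z in [("sleeve_grip",245),("index_line",215),("plunger_knob",94),("press",100),("spool_mid",25),("tin_mid",15),("shears",6),("die_plate",36)]:
        r=viewer.recognise(t,p)[:2]
        for q in r: print(t,np.round(q["centre"],1),round(q["score"],2),np.round(atz(p,q["centre"],z)))
E
```

```text
0.0 [ 151.49200132 -502.2421638   226.06574364] [-3.14010433e+00 -2.14210131e-04  2.92787771e-01] 91.76580482101996
scene [[0.8, 0.32, -0.5, 992.14], [0.59, -0.46, 0.66, -555.89], [-0.02, -0.83, -0.56, 564.29], [0.0, 0.0, 0.0, 1.0]] 51.37389888945711 256.42359612395154 189.68091212393935
sleeve_grip [252.2 137.6] 0.85 [597. -44. 245.]
index_line [247.2 225.7] 0.68 [ 719. -219.  215.]
plunger_knob [174.  215.7] 0.74 [ 488. -160.   94.]
press [248.7 224.2] 0.58 [ 628. -103.  100.]
spool_mid [264.6 293.3] 0.6 [ 709. -167.   25.]
tin_mid [195.7 196. ] 0.81 [389.  -7.  15.]
shears [147.1 311.5] 0.9 [ 556. -305.    6.]
die_plate [225.9 246.1] 0.97 [ 583. -121.   36.]
top [[0.03, -0.99, 0.17, 456.31], [-1.0, -0.03, 0.0, -61.29], [0.0, -0.17, -0.99, 1081.5], [0.0, 0.0, 0.0, 1.0]] 49.45319431561796 240.60769095851447 192.82809200394107
sleeve_grip [223.4 210.7] 0.7 [562. -25. 245.]
sleeve_grip [238.2 219.5] 0.44 [545. -56. 245.]
index_line [240.1 216.7] 0.78 [554. -59. 215.]
index_line [261.4 225.4] 0.72 [ 537. -104.  215.]
plunger_knob [283.3 250. ] 0.5 [ 492. -163.   94.]
press [239.9 219.4] 0.66 [560. -59. 100.]
spool_mid [281.9 162.5] 0.56 [ 720. -164.   25.]
spool_mid [222.1 207.7] 0.39 [597. -12.  25.]
shears [325.7 229.6] 0.57 [ 550. -280.    6.]
die_plate [260.9 224.2] 0.98 [ 556. -112.   36.]
die_plate [216.8 279.9] 0.38 [416.  -6.  36.]
```

View pics/scene0.png

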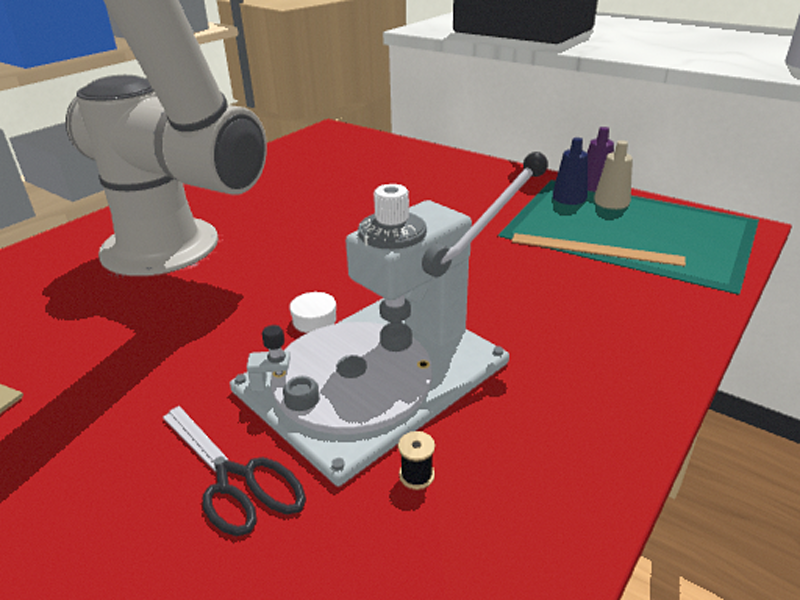

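View pics/top0.png

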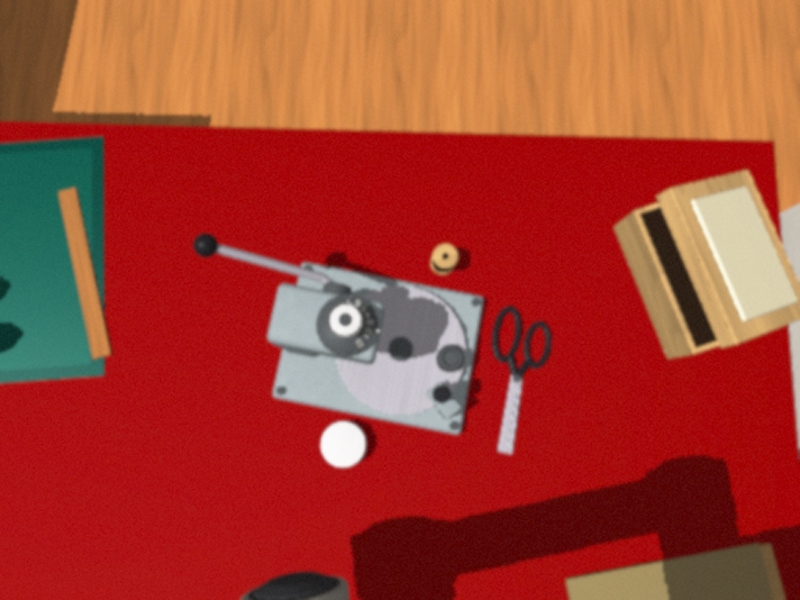

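The scene view shows the sleeve top at (391,189), knob at (273,333) and ball at (536,163). In the top view the sleeve is at (345,319), knob (441,394), ball (205,244), front die (452,357). All in 800x600 pixels. I'll fit the press pose to these.

```bash
cat > fit.py <<'E'
from h import *
from scipy.optimize import least_squares
P={n:viewer.capture(n) for n in ["scene","top"]}
obs=[("scene",(391,189),(45,0,263)),("top",(345,319),(45,0,263)),("scene",(273,330),(-107,60,106)),("top",(441,393),(-107,60,106)),
("scene",(536,163),(245,-62,252)),("top",(205,244),(245,-62,252)),("top",(452,357),(-115,0,58)),("scene",(302,383),(-115,0,58))]
def W(v,q): c,s=np.cos(v[2]),np.sin(v[2]); return np.array([v[0]+c*q[0]-s*q[1],v[1]+s*q[0]+c*q[1],q[2]])
def res(v): return np.concatenate([proj(P[n],W(v,q))-np.array(u)*.64 for n,u,q in obs])
r=least_squares(res,[540,-80,1.8],loss="soft_l1")
v=r.x; print(v, np.round(res(v).reshape(-1,2),1).tolist())
print("sleeve",W(v,(45,0,245)),"knob",W(v,(-107,60,94)))
# unrolled skirt: sample the top of the sleeve skirt in press polar frame, both views
for n in P:
    # rectified overhead view of plane z=218, press frame, +x up
    N=400; s=90/N
    jj,ii=np.meshgrid(np.arange(N),np.arange(N)); px=45+(N/2-ii)*s; py=(N/2-jj)*s
    uv=np.array([proj(P[n],W(v,(a,b,219))) for a,b in zip(px.ravel(),py.ravel())]).astype(np.float32).reshape(N,N,2)
    im=cv2.remap(P[n]["frame"],uv[...,0],uv[...,1],cv2.INTER_CUBIC); cv2.imwrite(f"pics/r_{n}.png",im[:,:,::-1])
cv2.imwrite("pics/skirt.png",np.hstack([cv2.imread("pics/r_scene.png"),cv2.imread("pics/r_top.png")]))
E
python3 fit.py
```

```text
[566.16807637 -63.37114039   1.40064464] [[-0.2, -0.5], [-0.7, -0.8], [-1.0, -0.5], [-0.1, -0.6], [-0.6, 0.5], [-0.3, -0.3], [-1.5, -0.5], [-1.7, 1.0]]
sleeve [573.78800964 -19.02098124 245.        ] knob [ 488.91602283 -158.66605224   94.        ]
```

View pics/skirt.png

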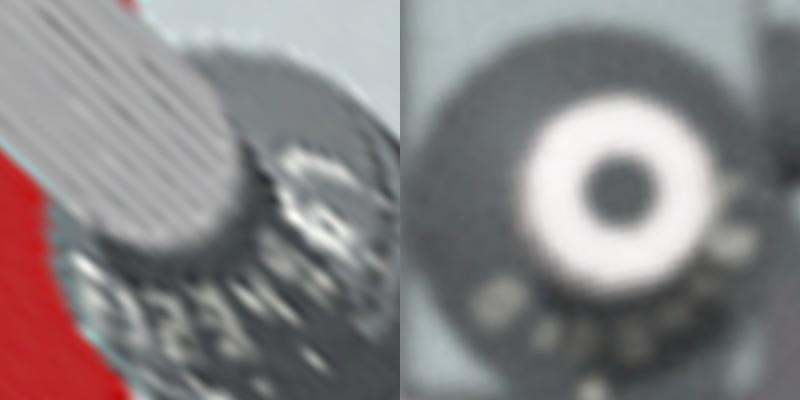

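```bash
cat >> fit.py <<'E'
def unroll(p,off=0):
    th=np.radians(np.arange(-80,140,.33)); R=np.linspace(23,46,140); out=np.zeros((140,len(th),2),np.float32)
    for i,r in enumerate(R):
        z=215+10*(38.5-r)/15 if r<38.5 else 215
        for j,t in enumerate(th):  # t: ccw from press -x
            out[i,j]=proj(p,W(v,(45-r*np.cos(t),-r*np.sin(t),z)))
    im=cv2.remap(p["frame"],out[...,0],out[...,1],cv2.INTER_CUBIC)
    for d in range(-80,140,20): im[:6,int((d+80)/.33)]=(255,0,0) if d else (0,255,0); 
    cv2.line(im,(int(80/.33),0),(int(80/.33),12),(0,255,0),2)
    return im
a=[unroll(P["scene"]),unroll(P["top"])]
p=P["scene"];c=proj(p,W(v,(45,0,220))).astype(int)
cr=cv2.resize(p["frame"][c[1]-22:c[1]+22,c[0]-40:c[0]+40],(a[0].shape[1],a[0].shape[1]*44//80-100),interpolation=cv2.INTER_CUBIC)
cv2.imwrite("pics/unroll.png",np.vstack(a+[cr])[:598,:,::-1])
E
python3 fit.py >/dev/null
```

```text
(no output)
```

View pics/unroll.png

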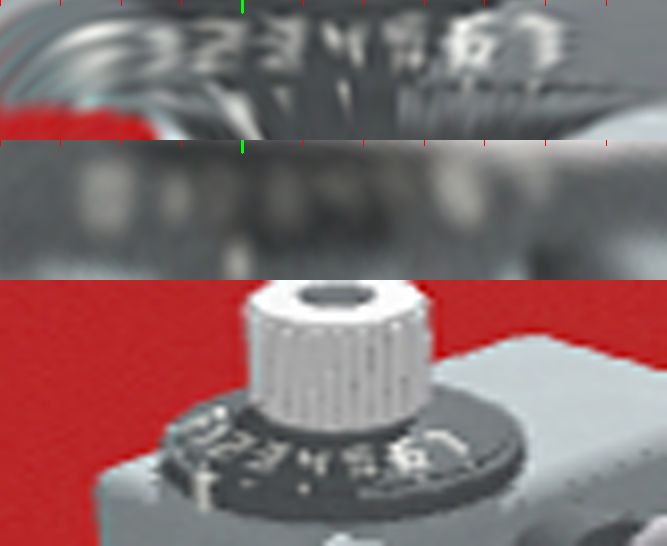

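The "2" stands over the index line: in the unrolled view 2 is at column ~215–228, against the line at ~237, with 3 at 282 and 4 at 345. So the sleeve needs 3 numbers (60°) clockwise. First I move over it, well above the lever.

```bash
cat > go.py <<'E'
import sys
from h import *
from scipy.spatial.transform import Rotation as R
x,y,z,yaw=map(float,sys.argv[1:5])
o=bot.get_obs(); Rc=R.from_euler("xyz",o["tcp_rot"]); Rt=R.from_euler("xyz",[np.pi,0,yaw])
print("t",o["time"],"shift",np.round(Rc.inv().apply(np.array([x,y,z])-o["tool_pos"])/100,4),"turn",np.round((Rc.inv()*Rt).as_rotvec()/np.pi,4),"pos",np.round(o["tool_pos"],1),"rpy",np.round(o["tcp_rot"],3),"F",np.round(o["contact_force"],1),"w",round(o["grip_width"],1),"q6",round(o["joint_positions"][5],2))
E
python3 -m handwheel '0.3 -0.2 -1 0 0 0 1;0.5 -0.3 -1 0 0 0 1;0.9 -0.56 -1 0 0 0 1;0.9 -0.56 -1 0 0 0 1;0.9 -0.56 -1 0 0 0 1'
for i in 1 2 3 4; do python3 -m handwheel '0.9 -0.56 0 0 0 0 1;0.9 -0.56 0 0 0 0 1;0.9 -0.56 0 0 0 0 1' | tail -1; done
python3 go.py 574 -19 330 1.40
```

```text
time: 1.52
tool_pos: [224.5, -420.7, 330.2]
tcp_rot: [3.136, -0.002, 0.296]
contact_force: [0.8, -0.3, 0.1]
grip_width: 91.6
finger_force: 0.0
finger_force: 0.0
finger_force: 0.0
finger_force: 0.0
finger_force: 0.0
t 2.5167 shift [ 0.9155 -0.5882 -0.036 ] turn [-1.000e-04 -3.000e-04 -3.518e-01] pos [ 503.5 -101.9  326.3] rpy [-3.141e+00 -1.000e-03  2.950e-01] F [-0.9 -0.  -0.9] w 92.1 q6 0.93
```

```bash
python3 -m handwheel '0.91 -0.585 0 0 0 -0.3 1;0.91 -0.585 0 0 0 -0.3 1;0.91 -0.585 0 0 0 -0.3 1;0.91 -0.585 0 0 0 -0.3 1;0.91 -0.585 0 0 0 -0.3 1;0.91 -0.585 0 0 0 -0.3 1;0.91 -0.585 0 0 0 -0.3 1;0.91 -0.585 0 0 0 -0.3 1' | tail -1
python3 -m handwheel '0 0 0 0 0 -0.05 1;0 0 0 0 0 -0.05 1;0 0 0 0 0 -0.05 1' | tail -1
python3 - <<'E'
from h import *
p=viewer.capture("scene");cv2.imwrite("pics/s1.png",cv2.resize(p["frame"][90:240,150:350,::-1],(800,600),interpolation=cv2.INTER_CUBIC))
E
python3 go.py 574 -19 230 1.40
```

```text
finger_force: 0.0
finger_force: 0.0
t 3.4833 shift [0.0407 0.015  0.9631] turn [-0.0002  0.0001 -0.0028] pos [571.9 -22.7 326.3] rpy [-3.141  0.     1.391] F [-0.4 -0.3  0.3] w 92.0 q6 0.01
```

View pics/s1.png

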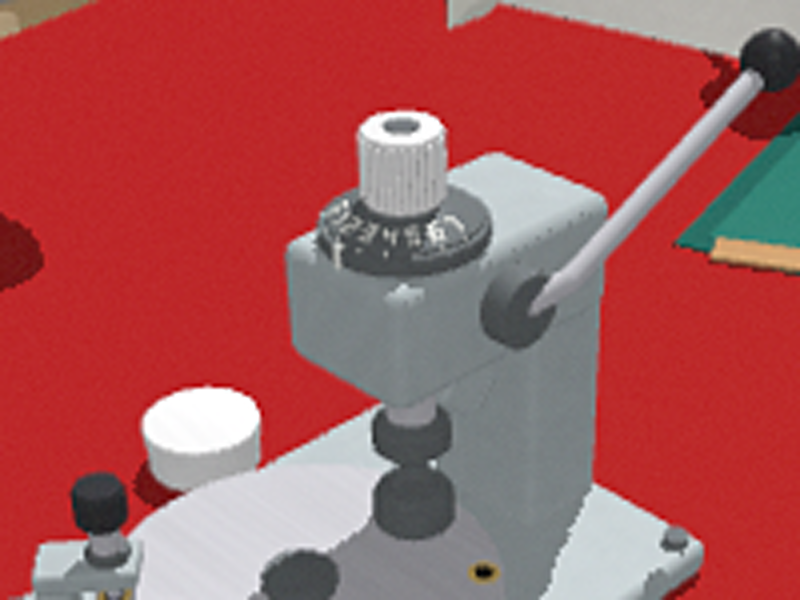

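The sleeve is clear and the gripper is above the frame. The 3 (366,237) and 4 (390,238) lie right of the line at (338,250), with the 2 at (348,230) nearest it. Descending to grip.

```bash
python3 -m handwheel '0.04 0.015 0.2 0 0 0 1;0.04 0.015 0.5 0 0 0 1;0.04 0.015 0.8 0 0 0 1;0.04 0.015 0.95 0 0 0 1;0.04 0.015 0.95 0 0 0 1;0.04 0.015 0.95 0 0 0 1'
python3 - <<'E'
from h import *
import math
p=viewer.capture("scene"); v=[566.17,-63.37,1.4006]
c,s=math.cos(v[2]),math.sin(v[2])
for d in range(-40,121,20):
    t=math.radians(d);r=33;x,y=45-r*math.cos(t),-r*math.sin(t);u=proj(p,[v[0]+c*x-s*y,v[1]+s*x+c*y,218.7]); print(d,np.round((u-[150,90])*4))
E
python3 go.py 574 -19 230 1.40
```

```text
time: 3.98
tool_pos: [573.9, -18.9, 231.4]
tcp_rot: [-3.14, 0.0, 1.391]
contact_force: [0.2, 0.3, 0.9]
grip_width: 91.8
finger_force: 0.0
-40 [333. 212.]
-20 [338. 223.]
0 [351. 232.]
20 [371. 239.]
40 [394. 241.]
60 [419. 240.]
80 [442. 235.]
100 [460. 227.]
120 [470. 216.]
t 4.0333 shift [-0.0012 -0.0057  0.0268] turn [ 0.0004  0.     -0.0027] pos [574.6 -19.  232.7] rpy [3.14  0.    1.391] F [1.  0.1 0.6] w 92.2 q6 0.01
```

Predicted digit positions confirm the setting is 2. Now I close the gripper and turn +60° about tool z, slightly further for slip.

```bash
python3 -m handwheel '0 0 0 0 0 0 -1;0 0 0 0 0 0 -1;0 0 0 0 0 0 -1;0 0 0 0 0 0 -1;0 0 0 0 0 0 -1;0 0 0 0 0 0 -1;0 0 0 0 0 0 -1;0 0 0 0 0 0 -1'
python3 -m handwheel '0 0 0 0 0 0.04 -1;0 0 0 0 0 0.08 -1;0 0 0 0 0 0.12 -1;0 0 0 0 0 0.16 -1;0 0 0 0 0 0.2 -1;0 0 0 0 0 0.2 -1;0 0 0 0 0 0.2 -1'
python3 -m handwheel '0 0 0 0 0 0.04 -1;0 0 0 0 0 0.08 -1;0 0 0 0 0 0.12 -1;0 0 0 0 0 0.14 -1;0 0 0 0 0 0.14 -1;0 0 0 0 0 0.14 -1;0 0 0 0 0 0.14 -1'
python3 - <<'E'
from h import *
p=viewer.capture("scene");cv2.imwrite("pics/s2.png",cv2.resize(p["frame"][90:240,150:350,::-1],(800,600),interpolation=cv2.INTER_CUBIC))
E
python3 go.py 574 -19 230 1.40
```

```text
time: 4.7
tool_pos: [574.0, -18.7, 231.7]
tcp_rot: [-3.142, 0.0, 1.392]
contact_force: [0.4, 0.6, -0.4]
grip_width: 43.1
finger_force: 0.0
time: 5.28
tool_pos: [572.3, -18.9, 231.6]
tcp_rot: [-3.139, 0.003, 0.763]
contact_force: [-7.0, -1.6, 3.2]
grip_width: 39.5
finger_force: 30.0
time: 5.87
tool_pos: [572.2, -18.6, 231.6]
tcp_rot: [-3.14, 0.004, 0.324]
contact_force: [-7.2, -0.0, 4.1]
grip_width: 39.1
finger_force: 30.0
t 5.9167 shift [0.0156 0.0093 0.0164] turn [-0.0011  0.0009 -0.3424] pos [572.2 -18.6 231.6] rpy [-3.14   0.004  0.324] F [-7.8 -1.3  3.3] w 39.5 q6 1.08
```

View pics/s2.png

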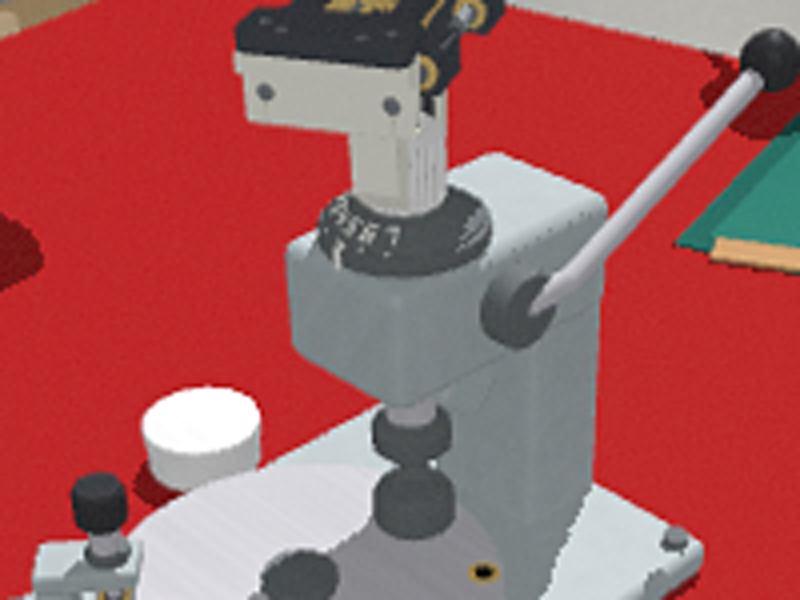

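7 is at (393,237), about 40° past the line, so 5 (348,230) stands at it. Releasing, then checking after lifting.

```bash
python3 -m handwheel '0 0 0 0 0 0 1;0 0 0 0 0 0 1;0 0 0 0 0 0 1;0 0 0 0 0 0 1;0 0 0 0 0 0 1;0 0 0 0 0 0 1;0 0 0 0 0 0 1;0 0 0 0 0 0 1' | tail -2
python3 -m handwheel '0 0 -0.2 0 0 0 1;0 0 -0.5 0 0 0 1;0 0 -0.8 0 0 0 1;0 0 -1 0 0 0 1;0 0 -1 0 0 0 1'|tail -2
python3 - <<'E'
from h import *
p=viewer.capture("scene");cv2.imwrite("pics/s3.png",cv2.resize(p["frame"][90:240,150:350,::-1],(800,600),interpolation=cv2.INTER_CUBIC))
E
python3 go.py 489 -159 332 1.40
```

```text
grip_width: 88.3
finger_force: 0.0
grip_width: 91.9
finger_force: 0.0
t 7.05 shift [-1.2606  1.0547  0.0184] turn [ 0.0015 -0.0009 -0.3424] pos [574.9 -18.9 334.2] rpy [ 3.139 -0.005  0.324] F [-0.1 -0.1  0.8] w 91.6 q6 1.08
```

View pics/s3.png

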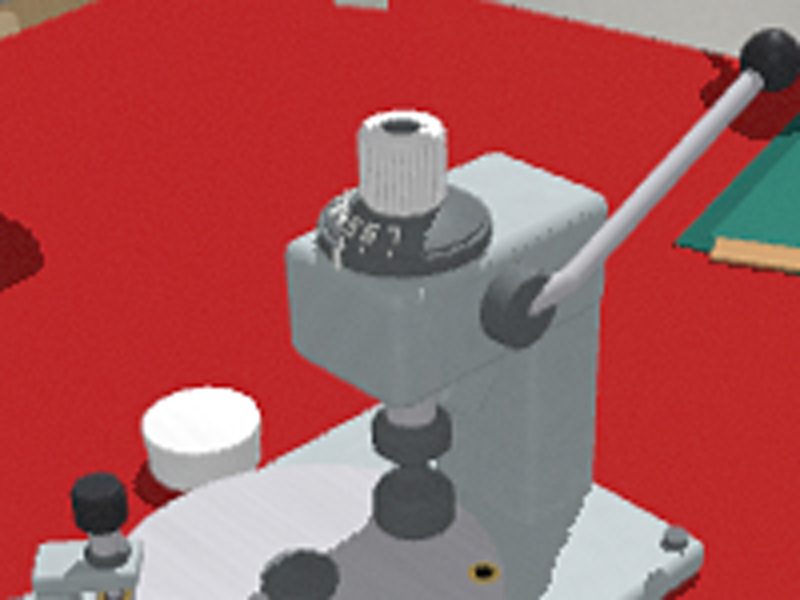

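The released sleeve sits with the 5 at the line: 7 at (394,237), 5 at (348,228). Now to the knob.

```bash
python3 -m handwheel '-0.3 0.3 0 0 0 0 1;-0.63 0.53 0 0 0 0 1;-0.95 0.8 0 0 0 0 1;-0.95 0.8 0 0 0 0 1' | tail -1
python3 -m handwheel '-0.31 0.26 0 0 0 -0.3 1;-0.31 0.26 0 0 0 -0.3 1;-0.31 0.26 0 0 0 -0.3 1;-0.31 0.26 0 0 0 -0.3 1;-0.31 0.26 0 0 0 -0.3 1;-0.31 0.26 0 0 0 -0.3 1;-0.31 0.26 0 0 0 -0.3 1;-0.31 0.26 0 0 0 -0.34 1' | tail -1
python3 -m handwheel '0 0 0.3 0 0 -0.042 1;0 0 0.6 0 0 -0.042 1;0 0 0.9 0 0 -0.042 1;0 0 0.9 0 0 -0.042 1' | tail -1
python3 - <<'E'
from h import *
for n in ["scene","top"]:
    p=viewer.capture(n)
    for q in viewer.cut_out("plunger_knob",p)[:1]:
        print(n,q["score"],np.round(q["centre"],1),atz(p,q["centre"],94 if n=="scene" else 106), proj(p,[488.9,-158.7,94]))
E
python3 go.py 488 -158.7 76 1.40
```

```text
finger_force: 0.0
finger_force: 0.0
finger_force: 0.0
scene 0.69 [171.4 213.1] [ 477.76086519 -156.56961383   94.        ] [174.58613128 215.6174325 ]
t 8.5833 shift [ 0.0098 -0.017   1.673 ] turn [0.0008 0.0003 0.014 ] pos [ 489.2 -159.7  243.3] rpy [3.139e+00 1.000e-03 1.444e+00] F [-0.1  0.   0.3] w 91.5 q6 -0.34
```

```bash
python3 -m handwheel '0 -0.01 0.3 0 0 0.014 1;0 -0.01 0.6 0 0 0.014 1;0 -0.01 0.9 0 0 0.014 1;0 -0.01 0.9 0 0 0.014 1' | tail -1
python3 -m handwheel '0 0 0.2 0 0 0 1;0 0 0.4 0 0 0 1;0 0 0.6 0 0 0 1;0 0 0.77 0 0 0 1;0 0 0.77 0 0 0 1' | tail -3
python3 - <<'E'
from h import *
p=viewer.capture("scene");cv2.imwrite("pics/s4.png",cv2.resize(p["frame"][130:280,100:300,::-1],(800,600),interpolation=cv2.INTER_CUBIC))
E
python3 go.py 488 -158.7 76 1.40
```

```text
finger_force: 0.0
contact_force: [-1.3, 0.7, -0.1]
grip_width: 91.8
finger_force: 0.0
t 9.3833 shift [ 0.0086 -0.0018 -0.0022] turn [ 0.0001  0.0001 -0.    ] pos [ 488.  -159.6   75.8] rpy [3.141 0.    1.4  ] F [0.5 0.2 1.3] w 91.9 q6 -0.29
```

View pics/s4.png

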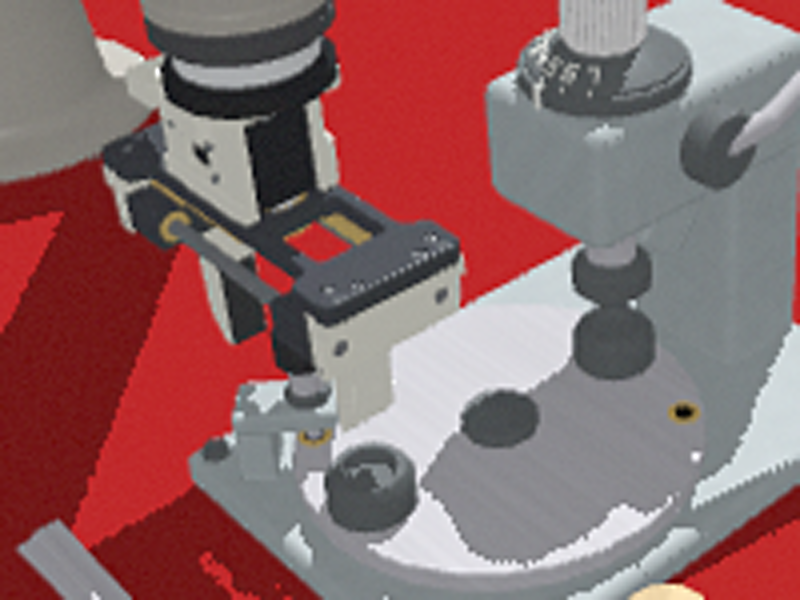

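The fingers straddle the knob: the right tip is at (365,425), the left at (240,340), and the barrel between them at (308,382). Closing.

```bash
python3 -m handwheel '0 0 0 0 0 0 -1;0 0 0 0 0 0 -1;0 0 0 0 0 0 -1;0 0 0 0 0 0 -1;0 0 0 0 0 0 -1;0 0 0 0 0 0 -1;0 0 0 0 0 0 -1;0 0 0 0 0 0 -1'|tail -3
python3 -m handwheel '0 0 0 0 0 0 -1;0 0 0 0 0 0 -1;0 0 0 0 0 0 -1;0 0 0 0 0 0 -1'
python3 go.py 488 -158.7 76 1.40
```

```text
contact_force: [-0.4, -0.2, 0.4]
grip_width: 43.2
finger_force: 0.0
time: 10.38
tool_pos: [487.4, -159.2, 74.6]
tcp_rot: [-3.142, 0.0, 1.4]
contact_force: [-0.3, -1.4, -0.6]
grip_width: 26.2
finger_force: 30.0
t 10.3833 shift [ 0.0065  0.0054 -0.0136] turn [-0.  0. -0.] pos [ 487.4 -159.2   74.6] rpy [-3.142  0.     1.4  ] F [-0.3 -1.4 -0.6] w 26.2 q6 -0.29
```

```bash
python3 -m handwheel '0 0 -0.02 0 0 0 -1;0 0 -0.04 0 0 0 -1;0 0 -0.06 0 0 0 -1;0 0 -0.08 0 0 0 -1;0 0 -0.1 0 0 0 -1;0 0 -0.12 0 0 0 -1;0 0 -0.12 0 0 0 -1;0 0 -0.12 0 0 0 -1'
python3 -m handwheel '0 0 -0.01 0 0 0 -1;0 0 -0.02 0 0 0 -1;0 0 -0.02 0 0 0 -1;0 0 -0.02 0 0 0 -1'
python3 go.py 488 -158.7 76 1.40
```

```text
time: 11.05
tool_pos: [487.3, -159.2, 86.7]
tcp_rot: [3.142, 0.0, 1.4]
contact_force: [2.5, -0.4, -8.5]
grip_width: 25.9
finger_force: 30.0
time: 11.38
tool_pos: [487.3, -159.2, 88.7]
tcp_rot: [-3.141, 0.0, 1.4]
contact_force: [2.1, -0.1, -8.9]
grip_width: 26.1
finger_force: 30.0
t 11.3833 shift [0.0064 0.006  0.1267] turn [-0.  0. -0.] pos [ 487.3 -159.2   88.7] rpy [-3.141  0.     1.4  ] F [ 2.1 -0.1 -8.9] w 26.1 q6 -0.29
```

```bash
python3 -m handwheel '0 0 -0.01 0 0 0 -1;0 0 -0.01 0 0 0 -1;0 0 -0.01 0 0 0 -1;0 0 -0.01 0 0 0 -1;0 0 -0.01 0 0 0 -1;0 0 -0.01 0 0 0 -1'
python3 - <<'E'
from h import *
o=bot.get_obs(); print(o["contact_force"],o["tool_pos"])
p=viewer.capture("scene");cv2.imwrite("pics/s5.png",cv2.resize(p["frame"][130:280,100:300,::-1],(800,600),interpolation=cv2.INTER_CUBIC))
E
```

```text
time: 11.88
tool_pos: [487.3, -159.2, 88.8]
tcp_rot: [-3.141, -0.0, 1.4]
contact_force: [5.0, -1.4, -17.4]
grip_width: 26.5
finger_force: 30.0
[  5.01037681  -1.44701516 -17.44693227] [ 487.253339   -159.22117781   88.83043977]
```

View pics/s5.png

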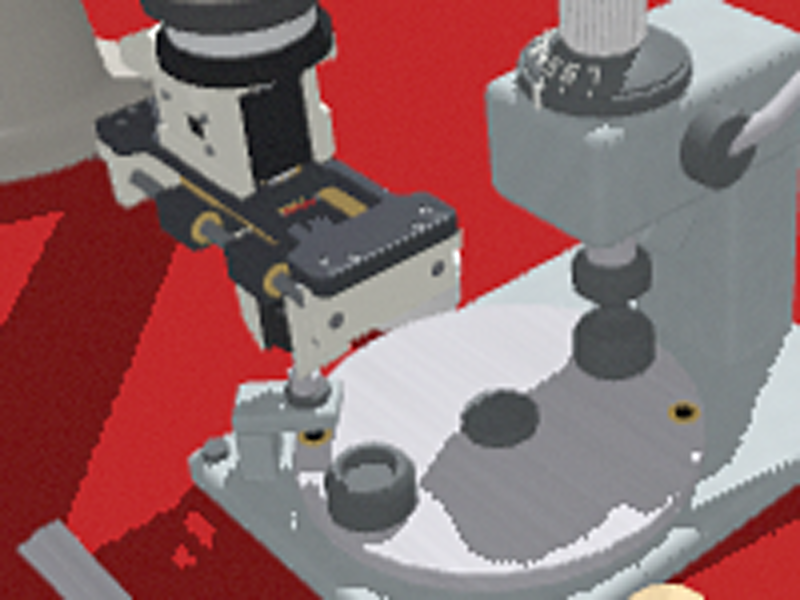

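At its stop: the force jumped to 17 N with no further rise, the pin hole at (315,435) is clear, the plate is unturned and the 5 is still at the line. I'll relax half a millimetre, then hand in.

```bash
python3 -m handwheel '0 0 0.005 0 0 0 -1;0 0 0.005 0 0 0 -1;0 0 0.005 0 0 0 -1;0 0 0.005 0 0 0 -1;0 0 0.005 0 0 0 -1;0 0 0.005 0 0 0 -1' && python3 -c "
from plant import bot
print(bot.close_job())"
```

```text
time: 12.43
tool_pos: [487.2, -159.2, 88.8]
tcp_rot: [-3.141, -0.0, 1.4]
contact_force: [4.9, -2.5, -16.6]
grip_width: 26.5
finger_force: 30.0
the job is handed in; nothing more can be done
None
```

The sleeve is set to 5 and released, and the gripper is holding the plunger fully back against its stop; the die plate was not turned, and the job is handed in (the hand-in call returned no verdict).

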